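# Make up two guide-pillar stacks on the mould bench

## Robot

A 6-joint arm with a two-finger parallel gripper is mounted at the origin on the work surface. World frame = base frame: x ahead of the robot, y to its left, z up, the work surface at z = 0. Lengths are in m, angles in degrees, forces in N, time in s.
With the tool pointing down it reaches from about 0.4 to 0.825 m from the base axis. Payload 7 kg.
Tool frame: the origin (TCP) lies midway between the tips of the shut fingers; the grasp point (between the pads) lies 19 mm behind it; z points along the fingers, y is the line along which they close (so a half turn about z gives the same grasp; the last joint's range is limited). The gripper opens to 88 mm and grips with 3 to 60 N. Pads are 19 mm wide; open, the fingers measure 130 mm over their backs; the gripper's body (78 mm by 193 mm) begins 47 mm behind the grasp point.
Start: joints at [-58.665, 20.546, 0.682, 0, -70.136, -16.507], TCP at [0.173, -0.653, 0.205] pointing down, gripper open.
Joint ranges: [-176.03, 176.03], [-82.01, 121.73], [-58.28, 71.71], [-173.87, 95.51], [-174.79, -0.11], [-173.66, 173.66]. Speed limits (degrees/s): [136.94, 136.94, 172.46, 180, 180, 180].

## Interface

Orientations are given as [roll, pitch, yaw] about the fixed x, y, z axes, in that order (R = Rz(yaw) Ry(pitch) Rx(roll)).
In Python, from plant import ctrl gives the robot as it stands. The module is installed in compiled form; this text tells all that it offers.
- The arm moves only by the tool play_rows, never from a script. Its argument "commands" is a list that holds one entry, the list of rows, each a list of 7 numbers: the turn, a rotation vector about the tool's x, y, z in rad, then the shift along the tool's x, y, z in cm, then the finger opening in cm, from 0 to 8.76. In form: [[[ax, ay, az, x, y, z, grip], ...]]. A call has 1 to 8 rows; each row is the pose to reach, as a shift and turn from the pose commanded when the call began, along the tool's axes at that moment; what a row does not reach only later rows make up. A row lasts 1/12 s, in which the tool goes at most 41.7 mm and 7.16 degrees, less where a joint would pass 70% of its speed; a pose out of reach is approached as far as the arm can. A call with a gripper value outside its range is refused whole. The fingers move at their own pace and stop on an object; the grip force is fixed at half the most. Time passes only in rows, so rows that repeat a pose let the fingers close. It gives the time, the measured TCP pose, the force, the opening and the grip force at its end, in the units of the state.
- ctrl.get_obs(): the state, without advancing time (a new reading comes with each control period).
- ctrl.snapshot(name): name is "side" or "top"; returns a dict with "color" (420x560x3 uint8, red, green, blue), "camera_matrix" (3x3 intrinsics, pixels), "k1" (the pictures are not rectified: a ray, as slopes to the right and down, at radius r is drawn at 1 + k1 r^2 times it, then the intrinsics apply), "origin" and "rotation" of the camera in the world. Camera axes: x right, y down, z forward; pixel columns grow to the right and rows downward; lengths in m; the calibration is good to about 2 mm. A picture is of the moment at which its call begins. There is no depth.
- ctrl.close_job(): hands the job in; it is judged then, once.
Trained networks look in a picture, given as the dict that the camera call returned (one of the last four; its "shot" number tells which), for a name from the list of things; names that differ only in an ending like _2 or _b are one class to them, and where a whole thing is asked for, a point or a joint stands for the part that bears it (a point fixed in the world has none). Each returns a list of dicts, best first, with "conf" (0 to 1); they miss things now and then, are a little off and sometimes report something else, mostly with a low value. They report only what shows in the picture. A call takes as long as a camera call. They do not tell look-alikes from the thing itself.
- ctrl.find_in(picture, name): "bbox" ([left, top, width, height] in pixels, round what is visible of it).
The state is a dict: "clock": time; "joint_pos": joint angles; "qvel": joint speeds; "tau": joint torques, N m; "tool_pos": TCP position; "orientation": TCP orientation; "force": force on the tool from outside, world axes, zero at the start; "moment": the same for the moment, N m; "opening": finger opening in m; "gripper_force": force on a finger pad.
Only numpy, scipy, OpenCV 4.12 (cv2) and the standard library are available. Lean on these libraries where they do the work, as an engineer would, in place of code of your own. Each camera call takes 0.05 s, during which the arm holds its last target. There are 200 camera calls.

## Task

Make up both guide pillars for the mould. On the pillar of the blue block stack, from the bottom up, the brass bush, the red buffer and the black collar; on the pillar of the yellow block put the green spacer with the white ring on top of it. Every ring must sit flat and fully down, released, and the steel gauge block and the copper-coloured tin must stay where they are.

Things in the scene. Friction and masses are not known exactly. Their poses are not given: they have to be found in the camera images.
- blue_block: Fixed pillar block painted blue: a 90 x 90 mm square plate 15 mm thick with one upright bare-metal pillar at its centre, 16 mm in diameter, rounded at the top; the pillar's top is 79 mm above the bench (64 mm above the plate). Cannot be moved. Origin: centre of the underside, on the pillar's axis; z up, x and y along the plate's sides.
- yellow_block: Fixed pillar block painted yellow: a 90 x 90 mm square plate 15 mm thick with one upright bare-metal pillar at its centre, 16 mm in diameter, rounded at the top; the pillar's top is 79 mm above the bench (64 mm above the plate). Cannot be moved. Origin: centre of the underside, on the pillar's axis; z up, x and y along the plate's sides.
- bush: Brass guide bush, golden-orange metal, the narrowest and tallest ring: plain ring with flat ends, lying flat on the bench with its bore upright, loose, outside diameter 42 mm, bore 26 mm, height 24 mm, about 174 g. Origin: centre of its underside, on the bore's axis; z up along the bore.
- buffer: Red hard-plastic buffer, the widest ring: plain ring with flat ends, lying flat on the bench with its bore upright, loose, outside diameter 60 mm, bore 26 mm, height 18 mm, about 50 g. Origin: centre of its underside, on the bore's axis; z up along the bore.
- collar: Black stop collar of blackened steel: plain ring with flat ends, lying flat on the bench with its bore upright, loose, outside diameter 50 mm, bore 26 mm, height 16 mm, about 180 g. Origin: centre of its underside, on the bore's axis; z up along the bore.
- spacer: Green hard-plastic spacer: plain ring with flat ends, lying flat on the bench with its bore upright, loose, outside diameter 54 mm, bore 26 mm, height 20 mm, about 50 g. Origin: centre of its underside, on the bore's axis; z up along the bore.
- washer: White nylon ring, the lowest ring: plain ring with flat ends, lying flat on the bench with its bore upright, loose, outside diameter 46 mm, bore 26 mm, height 14 mm, about 18 g. Origin: centre of its underside, on the bore's axis; z up along the bore.
- gauge: Bystander, to be left alone: dark steel gauge block 75 x 50 x 25 mm (x, y, z) with six small dark holes on top, 0.6 kg, loose. Origin: centre of the underside.
- tin: Bystander, to be left alone: closed copper-coloured round tin with a pale metal lid, 60 mm in diameter, 40 mm high, 0.25 kg, loose. Origin: centre of the underside.
There are look-alikes about, which are no part of the job. What is meant by the blue_block is not pink, purple or turquoise, and is the smaller of those in its own colour.

How it is judged (in metres and radians):
At the end, for the whole second after the job is handed in: Undersides above the block's underside: blue block: bush 15, buffer 39, collar 57 mm; yellow block: spacer 15, white ring 35 mm; each within 3 mm, axis within 8 mm of the pillar's, tilt under 0.1 rad, released and at rest (under 0.02 m/s) (z of bush in the frame of blue_block between 0.012 and 0.018 m and horizontal distance between each of bush, buffer, collar and blue_block below 0.008 m and angle between each of bush, buffer, collar, spacer, washer's own z axis and vertical below 0.1 rad and linear speed of each of bush, buffer, collar, spacer, washer below 0.02 m/s and z of buffer in the frame of blue_block between 0.036 and 0.042 m and z of collar in the frame of blue_block between 0.054 and 0.06 m and z of spacer in the frame of yellow_block between 0.012 and 0.018 m and horizontal distance between each of spacer, washer and yellow_block below 0.008 m and z of washer in the frame of yellow_block between 0.032 and 0.038 m); the robot touches nothing.
It fails at once if the gauge block is moved by more than 20 mm or tipped over (distance of gauge from where it was at the start of the episode above 0.02 m or angle between gauge's own z axis and vertical above 0.3 rad).
It fails at once if the tin is moved by more than 20 mm or tipped over (distance of tin from where it was at the start of the episode above 0.02 m or angle between tin's own z axis and vertical above 0.3 rad).
It also fails if it takes over 128 s, if anything falls off the work surface, if the arm or the gripper's body presses on something with over 40 N, if the wrist force passes 120 N, or if a joint passes its speed limit or range.

## Working session

There is one attempt and no reset: what is moved stays moved. The work goes in short steps, Python scripts to look and compute and a tool call to move; the robot and the scene stay as the last step left them, time stands still between calls to the robot, and variables do not carry over. Pictures are saved under pics/ and viewed, at most 14 in all, crops included, and the job is handed in when it is done.

Besides the shell and the picture viewer there is one more tool, called after ">>>" as name(argument=value, ...), one argument or row to a line, values as JSON. play_rows: Moves the arm, as the interface text tells. Its arguments: {"type":"object","properties":{"commands":{"type":"array","items":{"type":"array","items":{"type":"array","items":{"type":"number"}}}}},"required":["commands"]}

```bash
mkdir -p pics
cat > h.py <<'E'
import numpy as np, cv2
from plant import ctrl
def ray(p,uv):
    K=np.array(p["camera_matrix"]);d=cv2.undistortPoints(np.array([[uv]],float),K,np.array([p["k1"],0,0,0,0.])).ravel()
    return np.array(p["origin"]),np.array(p["rotation"])@np.array([d[0],d[1],1])
def at(p,uv,z):
    o,d=ray(p,uv);return o+d*(z-o[2])/d[2]
def proj(p,X):
    c=np.array(p["rotation"]).T@(np.array(X)-np.array(p["origin"]));s=c[:2]/c[2];s=s*(1+p["k1"]*(s@s))
    return (np.array(p["camera_matrix"])@np.array([s[0],s[1],1]))[:2]
def save(p,n): cv2.imwrite(f"pics/{n}.png",cv2.cvtColor(p["color"],cv2.COLOR_RGB2BGR))
E
python3 - <<'E'
from h import *
H=dict(blue_block=.015,yellow_block=.015,bush=.024,buffer=.018,collar=.016,spacer=.020,washer=.014,gauge=.025,tin=.04)
for n in("top","side"):
    p=ctrl.snapshot(n);save(p,n+"0");print(n,np.round(p["origin"],3),np.round(p["rotation"],2).tolist(),p["camera_matrix"],p["k1"])
    for k,h in H.items():
        for d in ctrl.find_in(p,k):
            b=d["bbox"];print(k,round(d["conf"],2),np.round(b),np.round(at(p,(b[0]+b[2]/2,b[1]+b[3]/2),h if n=="top" else h/2),3)[:2])
print(ctrl.get_obs())
E
```

```text
top [0.442 0.032 1.251] [-176.51, -0.07, -89.79] [[524.40875449   0.         278.370653  ]
 [  0.         524.40875449 203.61014621]
 [  0.           0.           1.        ]] 0.017783406157689707Traceback (most recent call last):
  File "<stdin>", line 7, in <module>
  File "h.py", line 7, in at
    o,d=ray(p,uv);return o+d*(z-o[2])/d[2]
                                      ~^^^
IndexError: invalid index to scalar variable.
```

```bash
sed -i 's/np.array(p\["rotation"\])/R(p)/; 2a from scipy.spatial.transform import Rotation\ndef R(p): return Rotation.from_euler("xyz",p["rotation"],degrees=True).as_matrix()' h.py
python3 - <<'E'
from h import *
H=dict(blue_block=.015,yellow_block=.015,bush=.024,buffer=.018,collar=.016,spacer=.020,washer=.014,gauge=.025,tin=.04)
for n in("top","side"):
    p=ctrl.snapshot(n);save(p,n+"0");print(n,np.round(p["origin"],3),np.round(p["rotation"],2).tolist())
    for k,h in H.items():
        for d in ctrl.find_in(p,k):
            b=d["bbox"];print(k,round(d["conf"],2),np.round(b),np.round(at(p,(b[0]+b[2]/2,b[1]+b[3]/2),h if n=="top" else h/2),3)[:2])
print(ctrl.get_obs())
E
```

```text
top [0.442 0.032 1.251] [-176.51, -0.07, -89.79]
blue_block 0.82 [224.  82.  42.  43.] [0.757 0.112]
blue_block 0.79 [155.  79.  40.  42.] [0.764 0.278]
blue_block 0.66 [ 85. 135.  57.  57.] [0.611 0.422]
blue_block 0.66 [140. 269.  64.  62.] [0.291 0.279]
blue_block 0.58 [168. 144.  40.  40.] [0.611 0.246]
blue_block 0.15 [252. 149.  19.  17.] [0.627 0.072]
yellow_block 0.93 [120. 206.  38.  42.] [0.461 0.358]
bush 0.44 [251. 149.  17.  15.] [0.629 0.075]
buffer 0.65 [274. 212.  27.  29.] [0.463 0.009]
collar 0.58 [326. 161.  19.  19.] [ 0.597 -0.103]
collar 0.5 [252. 148.  16.  17.] [0.629 0.075]
spacer 0.85 [391. 143.  26.  20.] [ 0.639 -0.264]
washer 0.49 [363. 219.  20.  18.] [ 0.462 -0.192]
gauge 0.71 [273. 217.  28.  23.] [0.459 0.011]
gauge 0.67 [200. 200.  28.  38.] [0.48  0.181]
tin 0.75 [436. 209.  27.  26.] [ 0.474 -0.363]
tin 0.64 [327. 160.  20.  21.] [ 0.593 -0.104]
side [0.251 0.938 0.597] [-120.88, -0.56, -162.25]
blue_block 0.88 [144. 199.  50.  40.] [0.778 0.093]
blue_block 0.85 [172. 238.  62.  51.] [0.624 0.233]
blue_block 0.68 [322. 268.  76.  83.] [0.289 0.27 ]
[... 624 characters left out ...]
 18.  16.] [ 0.463 -0.349]
{'clock': 1.1, 'joint_pos': array([-5.86627071e+01,  2.05450777e+01,  6.83191830e-01, -5.98746535e-06,
       -7.01351205e+01, -1.65071987e+01]), 'qvel': array([-0.08785497, -0.05857179, -0.00212342,  0.08966464,  0.03923891,
       -0.01979933]), 'tau': array([-5.66372291e-04, -5.82399023e+01,  2.93306601e+01,  7.00275511e+00,
        1.24451233e-02, -3.61483285e-05]), 'tool_pos': array([ 0.17275746, -0.65251272,  0.20508509]), 'orientation': array([-1.79997131e+02,  8.56018972e-04, -1.65169908e+02]), 'force': array([-0.71431475, -0.68214892,  0.11812542]), 'moment': array([0.01192737, 0.04978296, 0.04511795]), 'gripper_force': 0.0, 'opening': 0.08790843900051074}
```

View pics/top0.png

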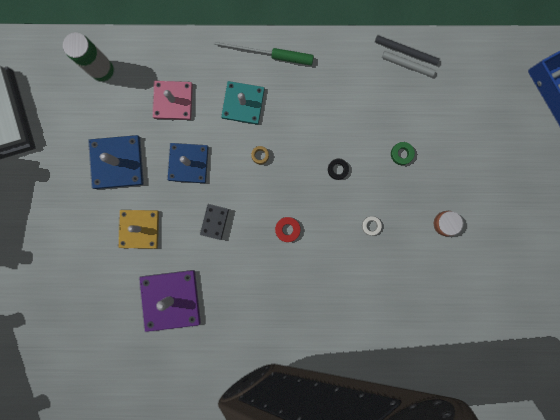

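View pics/side0.png

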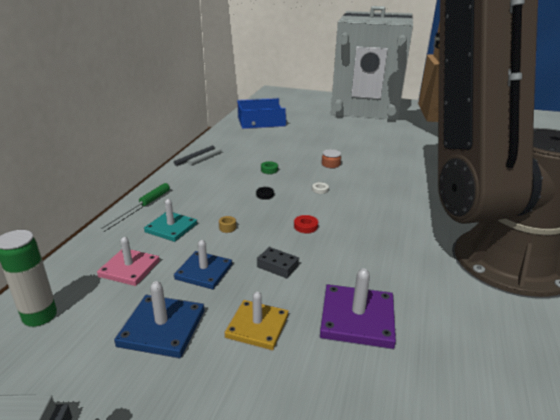

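```bash
cat >> h.py <<'E'
from scipy.optimize import minimize
C=dict(blue_block=(100,125,130,30),yellow_block=(12,35,110,70),bush=(10,30,70,60),buffer=(-8,8,110,60),spacer=(45,85,80,40),collar=None,washer=None)
DIM=dict(bush=(.042,.024),buffer=(.060,.018),collar=(.050,.016),spacer=(.054,.020),washer=(.046,.014))
def mask(p,n,box):
    hsv=cv2.cvtColor(p["color"],cv2.COLOR_RGB2HSV).astype(int);h,s,v=hsv[...,0],hsv[...,1],hsv[...,2]
    if n=="collar": m=v<45
    elif n=="washer": m=(v>165)&(s<60)
    else:
        a,b,S,V=C[n]; hh=np.where(h>170,h-180,h) if a<0 else h; m=(hh>=a)&(hh<=b)&(s>S)&(v>V)
    x,y,w,hh=[int(round(t)) for t in box];o=np.zeros(m.shape,np.uint8);g=4
    o[max(0,y-g):y+hh+g,max(0,x-g):x+w+g]=1;m=(m*o).astype(np.uint8)
    nc,l,st,_=cv2.connectedComponentsWithStats(m);m=(l==1+np.argmax(st[1:,4]))
    return cv2.convexHull(np.argwhere(m)[:,::-1].astype(np.int32))
def fit(p,n,box,x0,z0=0.):
    S=8;hull=mask(p,n,box).reshape(-1,2);lo=hull.min(0)-12;sz=(hull.max(0)+13-lo)*S
    def fill(pts):
        im=np.zeros((sz[1],sz[0]),np.uint8);cv2.fillConvexPoly(im,np.round((pts-lo+.5)*S).astype(np.int32),1);return im
    # pixel-area hull: expand by pixel corners
    cor=np.concatenate([hull+np.array(d) for d in((.5,.5),(-.5,.5),(.5,-.5),(-.5,-.5))]).astype(np.float32)
    M=fill(cv2.convexHull(cor).reshape(-1,2))
    def pts(q):
        if n in DIM:
            D,H=DIM[n];a=np.linspace(0,2*np.pi,40,endpoint=False);xy=np.c_[np.cos(a),np.sin(a)]*D/2
        else:
            H=.015;t=q[2];Rm=np.array([[np.cos(t),-np.sin(t)],[np.sin(t),np.cos(t)]]);xy=np.array([[1,1],[1,-1],[-1,-1],[-1,1]])*.045@Rm.T
        P=[proj(p,[*(q[:2]+u),z]) for u in xy for z in(z0,z0+H)]
        return cv2.convexHull(np.array(P,np.float32)).reshape(-1,2)
    def cost(q):
        A=fill(pts(q));return 1-(A&M).sum()/(A|M).sum()
    q0=np.array(list(x0)+([] if n in DIM else [0.]));k=len(q0)
    sim=np.vstack([q0]+[q0+np.eye(k)[i]*(.006 if i<2 else .15) for i in range(k)])
    r=minimize(cost,q0,method="Nelder-Mead",options=dict(initial_simplex=sim,xatol=1e-4,fatol=1e-4))
    return r.x,r.fun
E
python3 - <<'E'
from h import *
B=dict(blue_block=((168,144,40,40),(172,238,62,51),(.615,.24)),yellow_block=((120,206,38,42),(223,291,68,57),(.46,.357)),
bush=((251,148,18,17),(220,217,18,16),(.628,.076)),buffer=((274,216,27,27),(293,215,24,18),(.46,.01)),collar=((326,160,22,21),(254,187,22,14),(.595,-.1)),
spacer=((391,142,26,24),(260,161,19,14),(.636,-.263)),washer=((362,217,20,20),(310,182,20,12),(.462,-.19)))
T,Sd=ctrl.snapshot("top"),ctrl.snapshot("side")
for n,(a,b,x) in B.items():
    r=[fit(p,n,bx,x) for p,bx in((T,a),(Sd,b))]
    print(n,*[(np.round(q,4).tolist(),round(f,3)) for q,f in r],np.round((r[0][0]+r[1][0])/2,4)[:2])
E
```

```text
blue_block ([0.615, 0.2476, -0.0599], np.float64(0.038)) ([0.6151, 0.247, -0.0438], np.float64(0.08)) [0.615  0.2473]
yellow_block ([0.4567, 0.3636, -0.0253], np.float64(0.038)) ([0.4572, 0.3624, 0.0024], np.float64(0.026)) [0.4569 0.363 ]
bush ([0.6339, 0.076], np.float64(0.04)) ([0.6344, 0.0755], np.float64(0.067)) [0.6341 0.0758]
buffer ([0.4575, 0.0102], np.float64(0.03)) ([0.4569, 0.0096], np.float64(0.077)) [0.4572 0.0099]
collar ([0.601, -0.1107], np.float64(0.033)) ([0.6018, -0.1139], np.float64(0.203)) [ 0.6014 -0.1123]
spacer ([0.6394, -0.2639], np.float64(0.031)) ([0.64, -0.2659], np.float64(0.13)) [ 0.6397 -0.2649]
washer ([0.467, -0.1901], np.float64(0.131)) ([0.4678, -0.2032], np.float64(0.314)) [ 0.4674 -0.1966]
```

>>> play_rows(
  commands=[
    [[0,0,0.086,0,0,0,8.76],[0,0,0.172,0,0,0,8.76],[0,0,0.259,0,0,0,8.76],[0,0,0.259,0,0,0,8.76]],
  ],
)

```text
clock: 1.53
tool_pos: [0.1727, -0.6525, 0.2051]
orientation: [180.0, -0.0, 179.8]
force: [-0.0, 0.4, -0.4]
opening: 0.0873
gripper_force: 0.0
```

>>> play_rows(
  commands=[
    [[0,0,-0.003,-3.1,2.6,0,8.76],[0,0,-0.003,-6.2,5.2,0,8.76],[0,0,-0.003,-9.3,7.8,0,8.76],[0,0,-0.003,-12.4,10.4,0,8.76],[0,0,-0.003,-15.5,13.0,0,8.76],[0,0,-0.003,-18.6,15.6,0,8.76],[0,0,-0.003,-21.7,18.2,0,8.76],[0,0,-0.003,-24.8,20.8,0,8.76]],
  ],
)

```text
clock: 2.2
tool_pos: [0.4221, -0.4431, 0.2054]
orientation: [-180.0, 0.0, -179.6]
force: [-0.1, -1.0, 0.4]
opening: 0.0874
gripper_force: 0.0
```

Run:
```python
from h import *
T,S=ctrl.snapshot("top"),ctrl.snapshot("side")
a=cv2.resize(T["color"][200:245,345:390],(400,400),interpolation=0);b=cv2.resize(S["color"][165:205,295:335],(400,400),interpolation=0)
save(dict(color=np.hstack([a,b])),"wash")
```

```text
(no output)
```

View pics/wash.png

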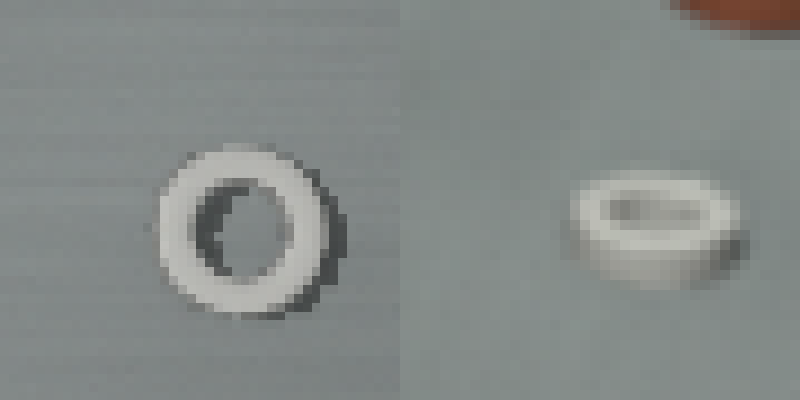

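>>> play_rows(
  commands=[
    [[0,0,0,-3.1,2.54,0,8.76],[0,0,0,-6.2,5.1,0,8.76],[0,0,0,-9.3,7.6,0,8.76],[0,0,0,-12.4,10.2,0,8.76],[0,0,0,-15.5,12.7,0,8.76],[0,0,0,-18.6,15.2,1,8.76],[0,0,0,-21.0,17.2,4,8.76],[0,0,0,-21.8,17.8,8,8.76]],
  ],
)

```text
clock: 2.97
tool_pos: [0.6435, -0.2642, 0.1286]
orientation: [-179.9, 0.4, -179.5]
force: [1.1, -1.5, 0.2]
opening: 0.0874
gripper_force: 0.0
```

>>> play_rows(
  commands=[
    [[0,0,0,0,0,3,8.76],[0,0,0,0,0,4,8.76],[0,0,0,0,0,4,8.76],[0,0,0,0,0,4,8.76]],
  ],
)

```text
clock: 3.3
tool_pos: [0.6382, -0.2671, 0.087]
orientation: [-180.0, 0.0, -179.8]
force: [0.4, -0.9, 0.7]
opening: 0.0877
gripper_force: 0.0
```

```bash
sed -i 's/v>165/v>150/' h.py
python3 - <<'E'
from h import *
T,S=ctrl.snapshot("top"),ctrl.snapshot("side")
for p,b in((T,(362,216,19,19)),(S,(310,182,20,12))): print(fit(p,"washer",b,(.465,-.193)))
print(at(T,(371.8,225.3),.014))
for n in("tool_pos","orientation","joint_pos"):print(ctrl.get_obs()[n])
E
```

```text
Traceback (most recent call last):
  File "h.py", line 28, in fit
    S=8;hull=mask(p,n,box).reshape(-1,2);lo=hull.min(0)-12;sz=(hull.max(0)+13-lo)*S
             ~~~~^^^^^^^^^
  File "h.py", line 25, in mask
    nc,l,st,_=cv2.connectedComponentsWithStats(m);m=(l==1+np.argmax(st[1:,4]))
                                                          ~~~~~~~~~^^^^^^^^^^
ValueError: attempt to get argmax of an empty sequence
```

>>> play_rows(
  commands=[
    [[0,0,0,-0.17,0.25,2.5,8.76],[0,0,0,-0.17,0.25,5,8.76],[0,0,0,-0.17,0.25,7.2,8.76],[0,0,0,-0.17,0.25,8.3,8.76],[0,0,0,-0.17,0.25,8.3,8.76],[0,0,0,-0.17,0.25,8.3,8.76]],
  ],
)

```text
clock: 3.9
tool_pos: [0.6405, -0.2642, 0.0045]
orientation: [-180.0, 0.1, -179.8]
force: [-0.5, 0.7, 0.9]
opening: 0.0879
gripper_force: 0.0
```

Run:
```python
from h import *
T,S=ctrl.snapshot("top"),ctrl.snapshot("side")
print(fit(S,"washer",(310,182,20,12),(.465,-.193)))
print(at(T,(371.8,225.3),.014))
save(S,"side1")
for n in("tool_pos","orientation","joint_pos"):print(ctrl.get_obs()[n])
```

```text
(array([ 0.46809159, -0.1941838 ]), np.float64(0.1083987709115739))
[ 0.46711647 -0.18923921  0.014     ]
[ 0.64120854 -0.26416728  0.00532707]
[-1.79950975e+02  1.78344064e-01 -1.79826666e+02]
[-6.31808664e+00  3.17384765e+01 -9.51032085e+00  3.80765469e-02
 -4.85684658e+01 -8.35338064e+01]
```

View pics/side1.png

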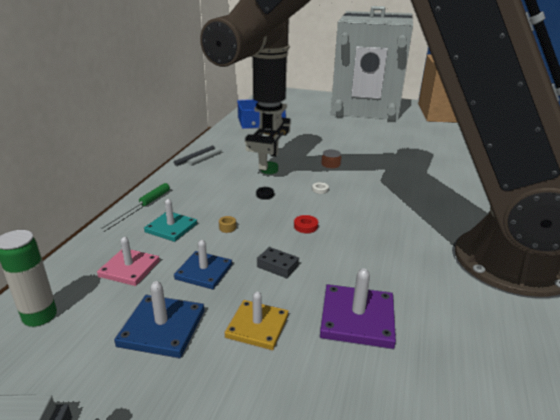

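>>> play_rows(
  commands=[
    [[0,0,0,0,0,0,4],[0,0,0,0,0,0,4],[0,0,0,0,0,0,4],[0,0,0,0,0,0,4],[0,0,0,0,0,-2,4],[0,0,0,0,0,-5,4],[0,0,0,0,0,-9,4],[0,0,0,0,0,-12,4]],
  ],
)

```text
clock: 4.67
tool_pos: [0.6401, -0.2638, 0.1257]
orientation: [-180.0, 0.1, -179.8]
force: [0.6, -0.3, 0.7]
opening: 0.0423
gripper_force: 0.0
```

>>> play_rows(
  commands=[
    [[0,0,0,0,0,0,8.76],[0,0,0,0,0,0,8.76],[0,0,0,0,0,0,8.76],[0,0,0,0,0,2,8.76],[0,0,0,0,0,4,8.76],[0,0,0,0,0,6,8.76],[0,0,0,0,0,6,8.76],[0,0,0,0,0,6,8.76]],
  ],
)

```text
clock: 5.33
tool_pos: [0.6382, -0.2634, 0.0608]
orientation: [180.0, -0.3, -179.8]
force: [0.8, 0.3, 1.9]
opening: 0.0863
gripper_force: 0.0
```

Run:
```python
from h import *
S=ctrl.snapshot("side")
print(fit(S,"spacer",(260,161,19,14),(.64,-.265)),ctrl.get_obs()["tool_pos"])
```

```text
(array([ 0.63946654, -0.26427909]), np.float64(0.13912610304582973)) [ 0.63939471 -0.26369209  0.06245228]
```

>>> play_rows(
  commands=[
    [[0,0,0,0,0,3,8.76],[0,0,0,0,0,5,8.76],[0,0,0,0,0,5.8,8.76],[0,0,0,0,0,5.8,4],[0,0,0,0,0,5.8,4],[0,0,0,0,0,5.8,4],[0,0,0,0,0,5.8,4],[0,0,0,0,0,5.8,4]],
  ],
)

```text
clock: 6.05
tool_pos: [0.6406, -0.2638, 0.0065]
orientation: [-180.0, 0.1, -179.8]
force: [-0.3, 0.5, -0.3]
opening: 0.0597
gripper_force: 0.0
```

>>> play_rows(
  commands=[
    [[0,0,0,0,0,0,4],[0,0,0,0,0,0,4],[0,0,0,0,0,0,4],[0,0,0,0,0,0,4],[0,0,0,0,0,0,4]],
  ],
)

```text
clock: 6.47
tool_pos: [0.6398, -0.2636, 0.005]
orientation: [-180.0, -0.0, -179.8]
force: [-0.8, -0.7, 0.6]
opening: 0.0404
gripper_force: 0.0
```

Run:
```python
from h import *
S=ctrl.snapshot("side");T=ctrl.snapshot("top")
a=cv2.resize(S["color"][110:190,230:310],(400,400),interpolation=2);b=cv2.resize(T["color"][100:180,350:430],(400,400),interpolation=2)
save(dict(color=np.hstack([a,b])),"g1")
print(proj(S,ctrl.get_obs()["tool_pos"]),proj(T,ctrl.get_obs()["tool_pos"]),proj(S,[.64,-.264,.02]))
```

```text
[268.80859022 168.67722969] [401.72465049 153.31040544] [268.79931842 164.01686912]
```

View pics/g1.png

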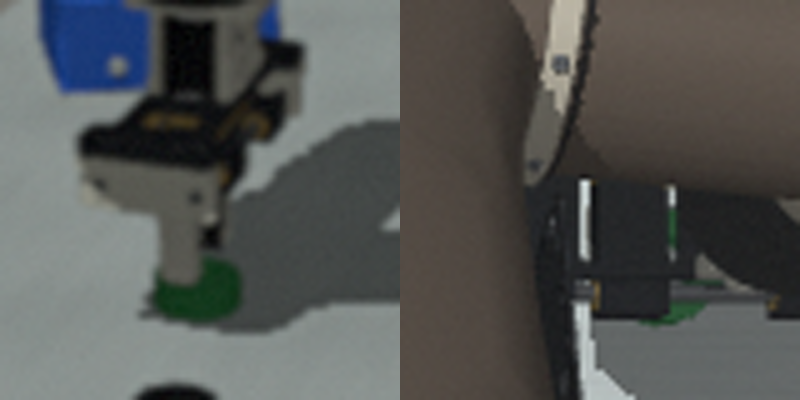

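Run:
```python
from h import *
S=ctrl.snapshot("side")
print(fit(S,"spacer",(260,161,19,14),(.64,-.265)),ctrl.get_obs()["opening"])
for z in(0,.01,.02,.03): print(z,proj(S,[.64,-.24,z]),proj(S,[.6494,-.24,z]))
```

```text
(array([ 0.63900212, -0.26295778]), np.float64(0.20719699652900758)) 0.04051722603020522
0 [266.2442064  173.39958114] [263.24042094 172.95223372]
0.01 [266.25501774 170.33378436] [263.23976203 169.89005716]
0.02 [266.26588686 167.24428355] [263.23905996 166.80424026]
0.03 [266.27681429 164.13076202] [263.23831381 163.69446765]
```

>>> play_rows(
  commands=[
    [[0,0,0,0,0,0,8.76],[0,0,0,0,0,0,8.76],[0,0,0,0,0,0,8.76],[0,0,0,0,0,0,8.76],[0,0,0,0,0,0,8.76],[0,0,0,0,0,0,8.76],[0,0,0,0,0,0,8.76],[0,0,0,0,0,0,8.76]],
  ],
)

```text
clock: 7.28
tool_pos: [0.6398, -0.2636, 0.005]
orientation: [180.0, -0.0, -179.8]
force: [0.2, 0.9, -0.2]
opening: 0.0854
gripper_force: 0.0
```

Run:
```python
from h import *
S=ctrl.snapshot("side")
a=cv2.resize(S["color"][120:180,230:310],(800,600),interpolation=2)
save(dict(color=a),"g2")
for z in(0,.01,.02,.03): print(z,*[(proj(S,[.64,y,z])-[230,120])*10 for y in(-.222,-.31)])
```

```text
0 [343.10487569 559.28644257] [433.86355283 440.56548974]
0.01 [343.1398244  528.39447605] [434.22920783 410.78718914]
0.02 [343.17470293 497.26139304] [434.59761954 380.78675736]
0.03 [343.20950714 465.88394263] [434.96882378 350.56132851]
```

View pics/g2.png

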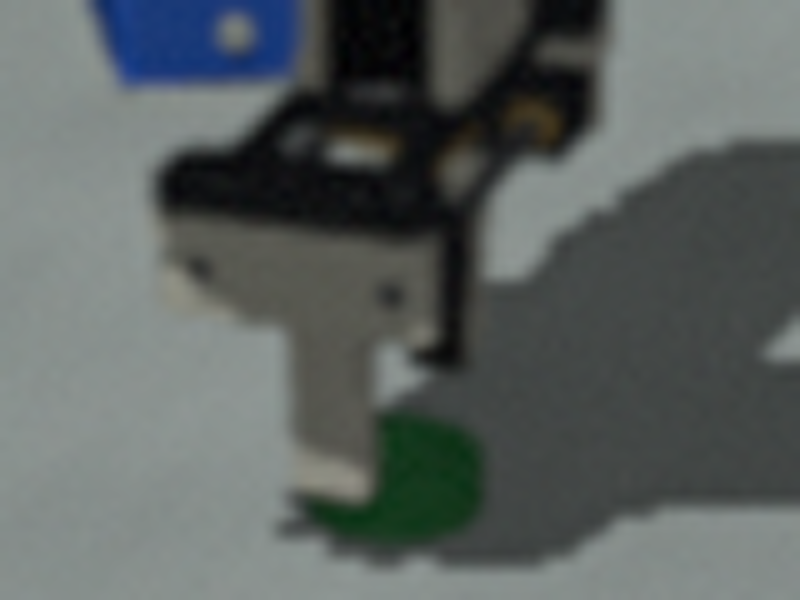

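>>> play_rows(
  commands=[
    [[0,0,0,0,0,0.4,8.76],[0,0,0,0,0,0.8,8.76],[0,0,0,0,0,0.8,8.76],[0,0,0,0,0,0.8,8.76]],
  ],
)

```text
clock: 7.67
tool_pos: [0.6393, -0.2635, -0.0036]
orientation: [180.0, -0.1, -179.8]
force: [-0.1, -0.8, 0.1]
opening: 0.0869
gripper_force: 0.0
```

>>> play_rows(
  commands=[
    [[0,0,0,0,0,0,4.8],[0,0,0,0,0,0,4.8],[0,0,0,0,0,0,4.8],[0,0,0,0,0,0,4.8],[0,0,0,0,0,0,4.8],[0,0,0,0,0,0,4.8],[0,0,0,0,0,0,4.8],[0,0,0,0,0,0,4.8]],
  ],
)

```text
clock: 8.33
tool_pos: [0.6398, -0.2636, -0.0029]
orientation: [180.0, 0.0, -179.8]
force: [0.4, -0.2, -0.1]
opening: 0.0503
gripper_force: 30.8
```

>>> play_rows(
  commands=[
    [[0,0,0,0,0,0,7],[0,0,0,0,0,0,7],[0,0,0,0,0,0,7],[0,0,0,0,0,0,7],[0,0,0,0,0,0.2,7],[0,0,0,0,0,0.4,7],[0,0,0,0,0,0.5,7],[0,0,0,0,0,0.5,7]],
  ],
)

```text
clock: 9.0
tool_pos: [0.6395, -0.2635, -0.0085]
orientation: [180.0, -0.0, -179.8]
force: [0.3, 0.1, 0.3]
opening: 0.0699
gripper_force: 0.0
```

>>> play_rows(
  commands=[
    [[0,0,0,0,0,0,4.8],[0,0,0,0,0,0,4.8],[0,0,0,0,0,0,4.8],[0,0,0,0,0,0,4.8],[0,0,0,0,0,0,4.8],[0,0,0,0,0,0,4.8],[0,0,0,0,0,0,4.8]],
  ],
)

```text
clock: 9.58
tool_pos: [0.6398, -0.2636, -0.0079]
orientation: [-180.0, 0.0, -179.8]
force: [0.5, 0.4, -0.0]
opening: 0.052
gripper_force: 30.0
```

>>> play_rows(
  commands=[
    [[0,0,0,0,0,-2,4.8],[0,0,0,0,0,-5.5,4.8],[0,0,0,0,0,-9.5,4.8],[0,0,0,0.3,1,-13,4.8],[0,0,0,1.2,4,-14.5,4.8],[0,0,0,2.3,7.9,-14.5,4.8],[0,0,0,3.4,11.8,-14.5,4.8],[0,0,0,4.5,15.7,-14.5,4.8]],
  ],
)

```text
clock: 10.25
tool_pos: [0.5936, -0.1055, 0.1374]
orientation: [180.0, 0.1, -179.9]
force: [0.5, 0.6, -1.1]
opening: 0.0521
gripper_force: 30.0
```

>>> play_rows(
  commands=[
    [[0,0,0,1.1,3.9,0,4.8],[0,0,0,2.3,7.8,0,4.8],[0,0,0,3.4,11.7,0,4.8],[0,0,0,4.6,15.6,0,4.8],[0,0,0,5.7,19.5,0,4.8],[0,0,0,6.8,23.4,0,4.8],[0,0,0,8.0,27.3,0,4.8],[0,0,0,9.1,31.2,0,4.8]],
  ],
)

```text
clock: 10.92
tool_pos: [0.5013, 0.2068, 0.1373]
orientation: [180.0, 0.0, -179.8]
force: [0.6, 0.6, -0.7]
opening: 0.0521
gripper_force: 30.0
```

>>> play_rows(
  commands=[
    [[0,0,0,1.1,3.9,0,4.8],[0,0,0,2.2,7.8,0,4.8],[0,0,0,3.3,11.7,0,4.8],[0,0,0,4.4,15.6,0,4.8],[0,0,0,4.4,15.6,0,4.8],[0,0,0,4.4,15.6,2.5,4.8],[0,0,0,4.4,15.6,3,4.8],[0,0,0,4.4,15.6,3,4.8]],
  ],
)

```text
clock: 11.58
tool_pos: [0.4568, 0.3595, 0.1051]
orientation: [-179.8, -0.2, -179.8]
force: [-0.9, -0.1, -0.6]
opening: 0.0525
gripper_force: 30.0
```

Run:
```python
from h import *
S=ctrl.snapshot("side")
save(dict(color=cv2.resize(S["color"][180:360,160:340],(600,600),interpolation=2)),"p1")
o=ctrl.get_obs();print(o["tool_pos"],o["orientation"]);print((proj(S,o["tool_pos"]+[0,0,.008])-[160,180])*600/180,(proj(S,[.457,.363,.079])-[160,180])*600/180)
```

```text
[0.45767292 0.35996958 0.10644055] [-1.79884335e+02 -6.95447441e-02 -1.79851507e+02]
[322.94879794 315.05799384] [322.68831035 373.79725877]
```

View pics/p1.png

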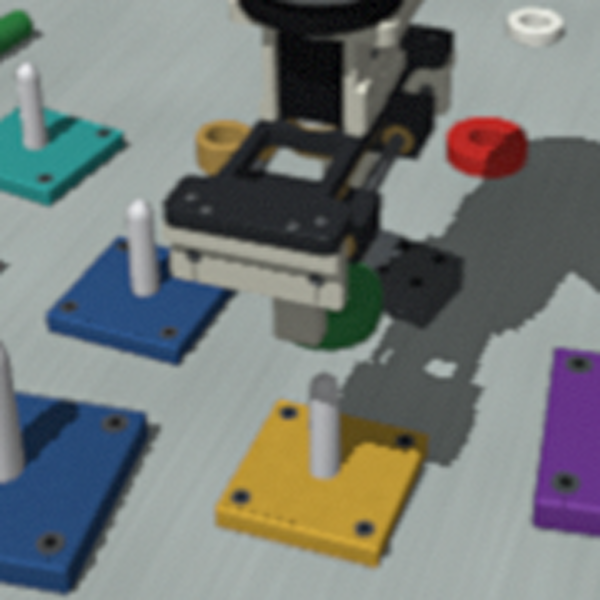

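>>> play_rows(
  commands=[
    [[0,0,0,0,0.32,0,4.8],[0,0,0,0,0.32,0,4.8],[0,0,0,0,0.32,1.5,4.8],[0,0,0,0,0.32,3,4.8],[0,0,0,0,0.32,4.5,4.8],[0,0,0,0,0.32,6,4.8],[0,0,0,0,0.32,6,4.8]],
  ],
)

```text
clock: 12.22
tool_pos: [0.4573, 0.3627, 0.0451]
orientation: [-179.9, -0.1, -179.9]
force: [-0.2, -0.2, 0.0]
opening: 0.0522
gripper_force: 30.0
```

>>> play_rows(
  commands=[
    [[0,0,0,0,0,1,4.8],[0,0,0,0,0,2,4.8],[0,0,0,0,0,2.6,4.8],[0,0,0,0,0,3.0,4.8],[0,0,0,0,0,3.0,4.8]],
  ],
)

```text
clock: 12.63
tool_pos: [0.4577, 0.3637, 0.0162]
orientation: [-179.9, -0.0, -179.8]
force: [-0.1, 0.4, -0.9]
opening: 0.0522
gripper_force: 30.0
```

>>> play_rows(
  commands=[
    [[0,0,0,0,0,0.2,4.8],[0,0,0,0,0,0.2,7.5],[0,0,0,0,0,0.2,7.5],[0,0,0,0,0,0.2,7.5],[0,0,0,0,0,0.2,7.5],[0,0,0,0,0,-1.5,7.5],[0,0,0,0,0,-5,7.5],[0,0,0,0,0,-9,7.5]],
  ],
)

```text
clock: 13.3
tool_pos: [0.4569, 0.3626, 0.1062]
orientation: [-179.8, -0.2, -179.9]
force: [1.0, 0.4, -0.6]
opening: 0.0745
gripper_force: 0.0
```

>>> play_rows(
  commands=[
    [[0,0,0,0,0,-2,8.76],[0,0,0,0.1,-4,-2,8.76],[0,0,0,0.1,-8,-2,8.76],[0,0,0,0.1,-12,-2,8.76],[0,0,0,0,-16,-2,8.76],[0,0,0,0,-20,-2,8.76],[0,0,0,0,-24,-2,8.76],[0,0,0,0,-28,-2,8.76]],
  ],
)

```text
clock: 13.97
tool_pos: [0.4584, 0.0824, 0.1275]
orientation: [180.0, 0.1, -179.8]
force: [1.1, 0.3, 0.2]
opening: 0.0879
gripper_force: 0.0
```

Run:
```python
from h import *
S=ctrl.snapshot("side")
save(dict(color=cv2.resize(S["color"][180:360,160:340],(500,500),interpolation=2)),"p2")
try:
  T=ctrl.snapshot("top");print(fit(T,"spacer",(115,200,60,60),(.457,.363),.015)); save(T,"t2")
except Exception as e: print(e)
print(fit(S,"spacer",(225,270,70,60),(.457,.363),.015)); print(ctrl.get_obs()["tool_pos"])
```

```text
(array([0.45692757, 0.3627269 ]), np.float64(0.0631304063979109))
(array([0.45720202, 0.36127516]), np.float64(0.09956953775596411))
[0.45761642 0.07975048 0.1272492 ]
```

View pics/p2.png

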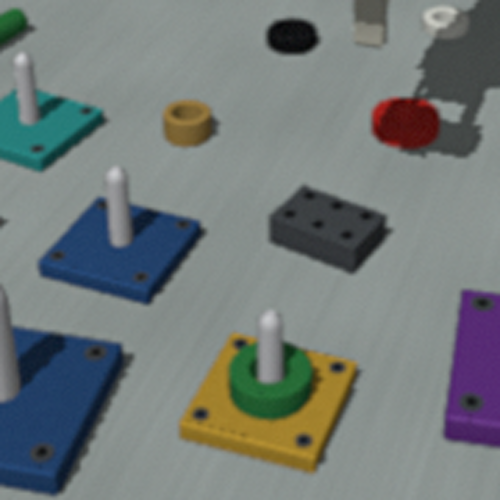

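>>> play_rows(
  commands=[
    [[0,0,0,-0.1,-3.9,0,8.76],[0,0,0,-0.2,-7.8,0,8.76],[0,0,0,-0.4,-11.7,0,8.76],[0,0,0,-0.5,-15.6,0,8.76],[0,0,0,-0.7,-19.5,0,8.76],[0,0,0,-0.9,-23.4,0,8.76],[0,0,0,-0.95,-27,0,8.76],[0,0,0,-0.95,-27,3,8.76]],
  ],
)

```text
clock: 14.73
tool_pos: [0.4732, -0.191, 0.1015]
orientation: [-179.9, 0.5, -180.0]
force: [2.0, 0.7, 0.5]
opening: 0.0876
gripper_force: 0.0
```

>>> play_rows(
  commands=[
    [[0,0,0,0,0,2,8.76],[0,0,0,0,0,4,8.76],[0,0,0,0,0,4,8.76],[0,0,0,0,0,4,8.76]],
  ],
)

```text
clock: 15.07
tool_pos: [0.4686, -0.1858, 0.0567]
orientation: [-180.0, -0.1, -179.8]
force: [0.7, -1.3, 2.1]
opening: 0.0877
gripper_force: 0.0
```

>>> play_rows(
  commands=[
    [[0,0,0,0,0,2,8.76],[0,0,0,0,0,4,8.76],[0,0,0,0,0,5.5,8.76],[0,0,0,0,0,6.5,8.76],[0,0,0,0,0,6.5,8.76],[0,0,0,0,0,6.5,8.76],[0,0,0,0,0,6.5,6.5],[0,0,0,0,0,6.5,6.5]],
  ],
)

```text
clock: 15.73
tool_pos: [0.4701, -0.1858, -0.0068]
orientation: [-180.0, 0.1, -179.8]
force: [0.2, 1.0, 0.9]
opening: 0.0792
gripper_force: 0.0
```

>>> play_rows(
  commands=[
    [[0,0,0,0,0,0,3.8],[0,0,0,0,0,0,3.8],[0,0,0,0,0,0,3.8],[0,0,0,0,0,0,3.8],[0,0,0,0,0,0,3.8],[0,0,0,0,0,0,3.8],[0,0,0,0,0,0,3.8],[0,0,0,0,0,0,3.8]],
  ],
)

```text
clock: 16.4
tool_pos: [0.4697, -0.186, -0.0072]
orientation: [-180.0, 0.1, -179.8]
force: [-0.6, 0.4, 8.1]
opening: 0.0382
gripper_force: 3.9
```

Run:
```python
from h import *
S=ctrl.snapshot("side");T=ctrl.snapshot("top")
a=cv2.resize(S["color"][150:210,285:345],(400,400),interpolation=2);b=cv2.resize(T["color"][195:255,342:402],(400,400),interpolation=2)
save(dict(color=np.hstack([a,b])),"w1")
o=ctrl.get_obs();print((proj(S,o["tool_pos"])-[285,150])*400/60,(proj(S,[.4672,-.19,.0])-[285,150])*400/60,o["opening"],o["gripper_force"],o["force"])
```

```text
[221.17544027 282.45401278] [230.48356302 263.78777811] 0.03807397186232544 3.9219590648473 [-1.40417815  1.07037432  7.26106909]
```

View pics/w1.png

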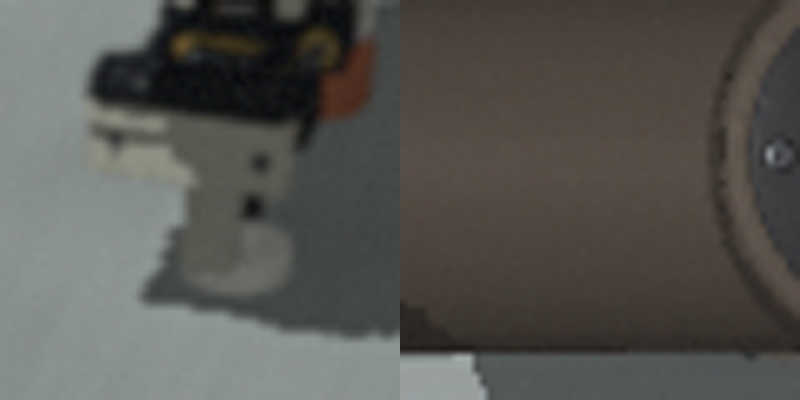

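>>> play_rows(
  commands=[
    [[0,0,0,0,0,-3,8.76],[0,0,0,0,0,-6,8.76],[0,0,0,0,0,-10,8.76],[0,0,0,0,0,-10,8.76],[0,0,0,0,0,-10,8.76],[0,0,0,0,0,-10,8.76]],
  ],
)

```text
clock: 17.0
tool_pos: [0.4688, -0.1858, 0.0921]
orientation: [180.0, 0.0, -179.9]
force: [-0.7, -0.6, -0.6]
opening: 0.0727
gripper_force: 0.0
```

Run:
```python
from h import *
S=ctrl.snapshot("side")
try: 
  hull=mask(S,"washer",(310,175,25,22));print(cv2.boundingRect(hull))
except Exception as e: print(e)
# in shadow: lower threshold
hsv=cv2.cvtColor(S["color"],cv2.COLOR_RGB2HSV)[180:200,304:336,2];print(hsv)
print(ctrl.get_obs()["tool_pos"])
```

```text
(312, 183, 16, 11)
[[136 137 138 139 137 137 138 143 141 143 142 143 138 114  77  63  67  70
   68  69  70  69  68  69  66  68  69  67  68  69  69  69]
 [140 139 138 138 139 141 141 142 141 141 143 140 133 107  75  63  65  66
   69  66  68  66  65  68  70  67  68  69  69  67  68  69]
 [138 138 139 138 139 141 142 141 141 141 145 144 138 123 102  80  74  76
   72  73  68  67  65  65  67  67  67  68  68  67  69  69]
 [140 139 138 139 140 141 141 142 145 152 163 170 172 175 158 131 117 104
   92  89  85  80  73  69  64  65  69  66  68  69  68  69]
 [139 142 141 140 141 142 143 143 158 177 187 184 175 173 173 167 160 141
  122 120 125 128 125 108  82  66  66  66  68  68  68  67]
 [140 139 139 141 142 142 142 148 169 189 191 169 136 135 150 161 164 161
  159 159 169 182 184 167 122  76  64  66  67  67  66  65]
 [142 142 140 141 141 142 139 144 165 192 190 163 125 124 141 152 158 160
  159 157 163 183 195 191 148  88  67  66  68  67  66  66]
 [142 142 143 144 143 144 140 139 154 181 190 179 160 148 146 148 151 158
  157 159 168 182 192 184 149 103  89  83  71  67  65  65]
 [142 143 143 144
[... 917 characters left out ...]
43 144 144 142 143 143 145 143 144 145 145 144 142 142 138 138 138 137
  138 141 142 141 139 142 139 140 140 138 139 140 139 138]
 [144 142 144 142 143 143 143 145 142 145 146 142 144 141 142 141 142 141
  142 142 142 141 141 141 139 141 141 140 140 140 138 140]
 [144 143 143 143 145 144 144 145 146 145 143 143 142 143 143 141 143 141
  142 143 141 142 142 142 142 141 139 140 140 140 140 143]
 [144 142 143 142 144 144 144 144 144 143 144 142 142 141 140 144 142 142
  140 143 141 142 142 141 142 141 141 139 140 139 141 142]
 [142 143 143 142 143 141 144 145 144 144 144 141 142 144 143 143 141 140
  141 142 143 141 142 142 143 141 141 140 140 139 140 140]]
[ 0.46830623 -0.18576186  0.09136217]
```

Run:
```python
from h import *
S=ctrl.snapshot("side")
a=np.linspace(0,6.28,40)
for y in(-.186,-.19,-.194):
    P=np.array([proj(S,[.467+.023*np.cos(t),y+.023*np.sin(t),z]) for t in a for z in(0,.014)]);print(y,P.min(0),P.max(0))
print(ctrl.get_obs()["tool_pos"])
```

```text
-0.186 [311.029314   181.95196076] [328.03076699 194.14365137]
-0.19 [311.36847469 181.3428059 ] [328.32987928 193.48779852]
-0.194 [311.7059342  180.73668949] [328.62748371 192.83530684]
[ 0.46813751 -0.18579241  0.09099401]
```

>>> play_rows(
  commands=[
    [[0,0,0,0.12,-0.1,3,8.76],[0,0,0,0.12,-0.1,6,8.76],[0,0,0,0.12,-0.1,8.5,8.76],[0,0,0,0.12,-0.1,10,8.76],[0,0,0,0.12,-0.1,10.4,8.76],[0,0,0,0.12,-0.1,10.6,8.76],[0,0,0,0.12,-0.1,10.6,8.76]],
  ],
)

```text
clock: 17.68
tool_pos: [0.4676, -0.1869, -0.0144]
orientation: [-180.0, -0.1, -179.8]
force: [-0.1, -0.5, -0.7]
opening: 0.0875
gripper_force: 0.0
```

>>> play_rows(
  commands=[
    [[0,0,0,0,0,0,5.2],[0,0,0,0,0,0,5.2],[0,0,0,0,0,0,5.2],[0,0,0,0,0,0,5.2],[0,0,0,0,0,0,5.2],[0,0,0,0,0,0,5.2],[0,0,0,0,0,0,5.2]],
  ],
)

```text
clock: 18.27
tool_pos: [0.4679, -0.1869, -0.0138]
orientation: [-180.0, 0.0, -179.8]
force: [1.0, 0.9, -0.2]
opening: 0.0525
gripper_force: 0.0
```

>>> play_rows(
  commands=[
    [[0,0,0,0,0,0,3.8],[0,0,0,0,0,0,3.8],[0,0,0,0,0,0,3.8],[0,0,0,0,0,0,3.8],[0,0,0,0,0,0,3.8],[0,0,0,0,0,0,3.8]],
  ],
)

```text
clock: 18.77
tool_pos: [0.4679, -0.1869, -0.014]
orientation: [180.0, 0.0, -179.8]
force: [-0.2, 0.0, 2.2]
opening: 0.0447
gripper_force: 30.0
```

>>> play_rows(
  commands=[
    [[0,0,0,0,0,-2,3.8],[0,0,0,0,0,-5.5,3.8],[0,0,0,0,0,-9.5,3.8],[0,0,0,0,1,-13.3,3.8],[0,0,0,0.1,4,-15.5,3.8],[0,0,0,0.2,8,-15.5,3.8],[0,0,0,0.3,12,-15.5,3.8],[0,0,0,0.3,16,-15.5,3.8]],
  ],
)

```text
clock: 19.43
tool_pos: [0.464, -0.0255, 0.1417]
orientation: [179.9, 0.1, -179.9]
force: [1.3, 0.1, -0.3]
opening: 0.0446
gripper_force: 30.0
```

>>> play_rows(
  commands=[
    [[0,0,0,0.1,4,0,3.8],[0,0,0,0.2,8,0,3.8],[0,0,0,0.2,12,0,3.8],[0,0,0,0.3,16,0,3.8],[0,0,0,0.4,20,0,3.8],[0,0,0,0.5,24,0,3.8],[0,0,0,0.5,28,0,3.8],[0,0,0,0.6,32,0,3.8]],
  ],
)

```text
clock: 20.1
tool_pos: [0.4569, 0.2951, 0.141]
orientation: [180.0, -0.0, -179.8]
force: [1.0, -0.3, 0.4]
opening: 0.0446
gripper_force: 30.0
```

>>> play_rows(
  commands=[
    [[0,0,0,0.1,4,0,3.8],[0,0,0,0.1,7,0,3.8],[0,0,0,0.1,7,2,3.8],[0,0,0,0.1,7,3,3.8],[0,0,0,0.1,7,3,3.8],[0,0,0,0.1,7,3,3.8],[0,0,0,0.1,7,3,3.8]],
  ],
)

```text
clock: 20.68
tool_pos: [0.4567, 0.3623, 0.1116]
orientation: [180.0, 0.0, -179.9]
force: [0.5, -0.3, -1.1]
opening: 0.0447
gripper_force: 30.0
```

>>> play_rows(
  commands=[
    [[0,0,0,-0.1,0.05,1.5,3.8],[0,0,0,-0.1,0.05,3,3.8],[0,0,0,-0.1,0.05,4.5,3.8],[0,0,0,-0.1,0.05,6,3.8],[0,0,0,-0.1,0.05,7.5,3.8],[0,0,0,-0.1,0.05,8.4,3.8],[0,0,0,-0.1,0.05,8.6,3.8],[0,0,0,-0.1,0.05,8.6,3.8]],
  ],
)

```text
clock: 21.35
tool_pos: [0.4575, 0.3632, 0.0252]
orientation: [-180.0, 0.0, -179.9]
force: [0.3, 0.4, 0.0]
opening: 0.0448
gripper_force: 30.0
```

>>> play_rows(
  commands=[
    [[0,0,0,0,0,0,6.5],[0,0,0,0,0,0,6.5],[0,0,0,0,0,0,6.5],[0,0,0,0,0,0,6.5],[0,0,0,0,0,-1.5,6.5],[0,0,0,0,0,-4,6.5],[0,0,0,0,0,-8,6.5],[0,0,0,0,0,-11,6.5]],
  ],
)

```text
clock: 22.02
tool_pos: [0.4575, 0.3637, 0.1375]
orientation: [180.0, 0.0, -179.8]
force: [1.0, 0.5, -0.2]
opening: 0.0648
gripper_force: 0.0
```

>>> play_rows(
  commands=[
    [[0,0,0,-2.2,-3.5,0,8.76],[0,0,0,-4.4,-7,0,8.76],[0,0,0,-6.6,-10.5,0,8.76],[0,0,0,-8.8,-14,0,8.76],[0,0,0,-11,-17.5,0,8.76],[0,0,0,-13.2,-21,0,8.76],[0,0,0,-15.4,-24.5,0,8.76],[0,0,0,-17.6,-28,0,8.76]],
  ],
)

```text
clock: 22.68
tool_pos: [0.635, 0.0823, 0.1356]
orientation: [180.0, 0.0, -179.8]
force: [0.4, 0.7, -0.2]
opening: 0.0879
gripper_force: 0.0
```

Run:
```python
from h import *
S=ctrl.snapshot("side")
a=cv2.resize(S["color"][280:355,215:295],(427,400),interpolation=2);save(dict(color=a),"p3")
try: print(fit(S,"washer",(240,290,40,40),(.457,.363),.035))
except Exception as e: print(e)
print(fit(S,"bush",(220,217,18,16),(.634,.076)),ctrl.get_obs()["tool_pos"])
```

```text
(array([0.45703734, 0.36167446]), np.float64(0.1321114708603145))
(array([0.63367162, 0.07549953]), np.float64(0.05819287095882841)) [0.6378435  0.07675621 0.13515872]
```

View pics/p3.png

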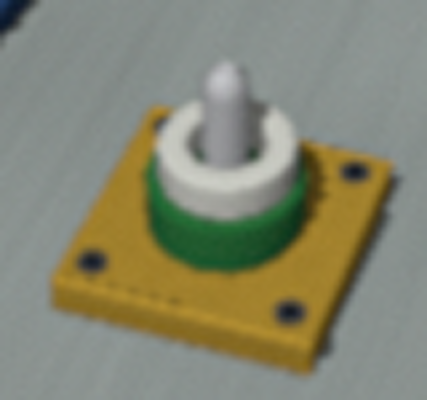

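>>> play_rows(
  commands=[
    [[0,0,0,0,0,3,8.76],[0,0,0,0,0,6,8.76],[0,0,0,0,0,7,8.76],[0,0,0,0,0,7,8.76],[0,0,0,0,0,7,8.76]],
  ],
)

```text
clock: 23.15
tool_pos: [0.6342, 0.0843, 0.0655]
orientation: [-180.0, -0.0, -179.8]
force: [0.3, -0.3, 0.4]
opening: 0.0879
gripper_force: 0.0
```

>>> play_rows(
  commands=[
    [[0,0,0,0,-0.85,1,8.76],[0,0,0,0,-0.85,3.5,8.76],[0,0,0,0,-0.85,5.5,8.76],[0,0,0,0,-0.85,6.5,8.76],[0,0,0,0,-0.85,6.95,8.76],[0,0,0,0,-0.85,6.95,8.76],[0,0,0,0,-0.85,6.95,5.5],[0,0,0,0,-0.85,6.95,5.5]],
  ],
)

```text
clock: 23.82
tool_pos: [0.6351, 0.076, -0.0031]
orientation: [180.0, 0.1, -179.8]
force: [0.4, 0.6, -0.0]
opening: 0.0791
gripper_force: 0.0
```

>>> play_rows(
  commands=[
    [[0,0,0,0,0,0,3.4],[0,0,0,0,0,0,3.4],[0,0,0,0,0,0,3.4],[0,0,0,0,0,0,3.4],[0,0,0,0,0,0,3.4],[0,0,0,0,0,0,3.4],[0,0,0,0,0,0,3.4],[0,0,0,0,0,0,3.4]],
  ],
)

```text
clock: 24.48
tool_pos: [0.6342, 0.0757, -0.0044]
orientation: [180.0, 0.0, -179.8]
force: [0.3, -0.0, 1.1]
opening: 0.0404
gripper_force: 30.0
```

>>> play_rows(
  commands=[
    [[0,0,0,0,0,-2,3.4],[0,0,0,0,0,-5.5,3.4],[0,0,0,0,0,-9.5,3.4],[0,0,0,0.1,1.5,-13,3.4],[0,0,0,0.5,5,-14,3.4],[0,0,0,1,9,-14,3.4],[0,0,0,1.5,13,-14,3.4],[0,0,0,1.9,17.15,-14,3.4]],
  ],
)

```text
clock: 25.15
tool_pos: [0.6138, 0.248, 0.1357]
orientation: [180.0, -0.0, -179.9]
force: [1.1, 0.3, -1.8]
opening: 0.041
gripper_force: 30.0
```

>>> play_rows(
  commands=[
    [[0,0,0,0,0,0,3.4],[0,0,0,0,0,1,3.4],[0,0,0,0,0,2,3.4],[0,0,0,0,0,2,3.4],[0,0,0,0,0,2,3.4],[0,0,0,0,0,2,3.4]],
  ],
)

```text
clock: 25.65
tool_pos: [0.6148, 0.2457, 0.1152]
orientation: [-180.0, -0.0, -179.9]
force: [0.6, -0.7, -1.6]
opening: 0.0405
gripper_force: 30.0
```

>>> play_rows(
  commands=[
    [[0,0,0,0,0.15,1,3.4],[0,0,0,0,0.15,2.5,3.4],[0,0,0,0,0.15,4,3.4],[0,0,0,0,0.15,5.5,3.4],[0,0,0,0,0.15,7,3.4],[0,0,0,0,0.15,8.5,3.4],[0,0,0,0,0.15,9.5,3.4],[0,0,0,0,0.15,9.8,3.4]],
  ],
)

```text
clock: 26.32
tool_pos: [0.6137, 0.2475, 0.0153]
orientation: [-179.9, -0.1, -179.9]
force: [-0.8, 0.5, -2.1]
opening: 0.0408
gripper_force: 30.0
```

>>> play_rows(
  commands=[
    [[0,0,0,0,0,0.2,3.4],[0,0,0,0,0,0.2,3.4],[0,0,0,0,0,0.2,6.2],[0,0,0,0,0,0.2,6.2],[0,0,0,0,0,0.2,6.2],[0,0,0,0,0,0.2,6.2],[0,0,0,0,0,-1.5,6.2],[0,0,0,0,0,-5,6.2]],
  ],
)

```text
clock: 26.98
tool_pos: [0.6119, 0.2469, 0.0639]
orientation: [-179.8, -0.4, -179.9]
force: [1.4, 0.1, -1.3]
opening: 0.0617
gripper_force: 0.0
```

>>> play_rows(
  commands=[
    [[0,0,0,0,0,-4,8.76],[0,0,0,0.2,-0.3,-7.5,8.76],[0,0,0,2.4,-3.6,-7.5,8.76],[0,0,0,4.6,-7,-7.5,8.76],[0,0,0,6.8,-10.3,-7.5,8.76],[0,0,0,9,-13.6,-7.5,8.76],[0,0,0,11.2,-16.9,-7.5,8.76],[0,0,0,13.4,-20.2,-7.5,8.76]],
  ],
)

```text
clock: 27.65
tool_pos: [0.48, 0.0448, 0.143]
orientation: [180.0, 0.1, -179.8]
force: [0.1, -0.5, 0.8]
opening: 0.0878
gripper_force: 0.0
```

Run:
```python
from h import *
S=ctrl.snapshot("side")
a=cv2.resize(S["color"][225:300,165:245],(427,400),interpolation=2);save(dict(color=a),"p4")
print(fit(S,"bush",(185,245,40,40),(.615,.247),.015));print(fit(S,"buffer",(293,215,24,18),(.457,.01)))
print(ctrl.get_obs()["tool_pos"])
```

```text
(array([0.61476018, 0.2475586 ]), np.float64(0.10100731880066105))
(array([0.45687308, 0.00892022]), np.float64(0.05669332536063976))
[0.47504977 0.04051399 0.1426333 ]
```

View pics/p4.png

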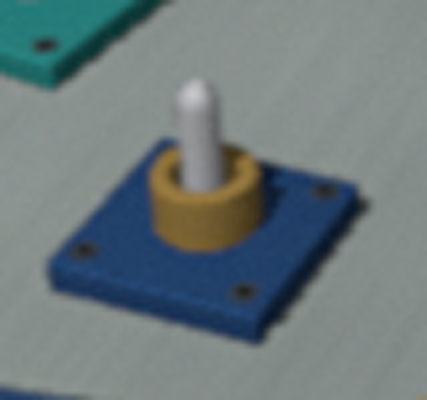

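>>> play_rows(
  commands=[
    [[0,0,0,2,-3.3,0,8.76],[0,0,0,2,-3.3,3,8.76],[0,0,0,2,-3.3,6,8.76],[0,0,0,2,-3.3,8,8.76],[0,0,0,2,-3.3,8,8.76],[0,0,0,2,-3.3,8,8.76],[0,0,0,2,-3.3,8,8.76]],
  ],
)

```text
clock: 28.28
tool_pos: [0.4623, 0.0135, 0.0638]
orientation: [180.0, 0.1, -179.8]
force: [0.1, 0.4, -0.8]
opening: 0.0878
gripper_force: 0.0
```

>>> play_rows(
  commands=[
    [[0,0,0,0.5,-0.4,1,8.76],[0,0,0,0.5,-0.4,3.5,8.76],[0,0,0,0.5,-0.4,5.5,8.76],[0,0,0,0.5,-0.4,7,8.76],[0,0,0,0.5,-0.4,7.5,8.76],[0,0,0,0.5,-0.4,7.5,8.76],[0,0,0,0.5,-0.4,7.5,7],[0,0,0,0.5,-0.4,7.5,7]],
  ],
)

```text
clock: 28.95
tool_pos: [0.4575, 0.0096, -0.0112]
orientation: [180.0, 0.1, -179.8]
force: [-0.4, -0.5, 0.0]
opening: 0.0794
gripper_force: 0.0
```

>>> play_rows(
  commands=[
    [[0,0,0,0,0,0,5.2],[0,0,0,0,0,0,5.2],[0,0,0,0,0,0,5.2],[0,0,0,0,0,0,5.2],[0,0,0,0,0,0,5.2],[0,0,0,0,0,0,5.2]],
  ],
)

```text
clock: 29.45
tool_pos: [0.4569, 0.0093, -0.0119]
orientation: [180.0, 0.1, -179.8]
force: [-3.1, 0.9, 6.3]
opening: 0.0588
gripper_force: 30.0
```

>>> play_rows(
  commands=[
    [[0,0,0,0,0,-2,5.2],[0,0,0,0,0,-5.5,5.2],[0,0,0,0,0,-9.5,5.2],[0,0,0,0,0,-13.5,5.2],[0,0,0,-1.5,2.3,-15,5.2],[0,0,0,-3.8,5.7,-15,5.2],[0,0,0,-6.1,9.1,-15,5.2],[0,0,0,-8.4,12.6,-15,5.2]],
  ],
)

```text
clock: 30.12
tool_pos: [0.5406, 0.1365, 0.1386]
orientation: [179.9, 0.1, -179.9]
force: [0.6, -0.9, -0.9]
opening: 0.0589
gripper_force: 30.0
```

>>> play_rows(
  commands=[
    [[0,0,0,-2.2,3.4,0,5.2],[0,0,0,-4.4,6.7,0,5.2],[0,0,0,-6.5,9.8,0,5.2],[0,0,0,-7.4,11.2,0,5.2],[0,0,0,-7.4,11.2,1,5.2],[0,0,0,-7.4,11.2,2,5.2],[0,0,0,-7.4,11.2,2,5.2],[0,0,0,-7.4,11.2,2,5.2]],
  ],
)

```text
clock: 30.78
tool_pos: [0.6123, 0.246, 0.1165]
orientation: [-179.9, -0.1, -179.9]
force: [0.0, -1.1, -0.6]
opening: 0.0587
gripper_force: 30.0
```

>>> play_rows(
  commands=[
    [[0,0,0,-0.2,0.1,1,5.2],[0,0,0,-0.2,0.1,2.5,5.2],[0,0,0,-0.2,0.1,4,5.2],[0,0,0,-0.2,0.1,5.5,5.2],[0,0,0,-0.2,0.1,7,5.2],[0,0,0,-0.2,0.1,8,5.2],[0,0,0,-0.2,0.1,8.5,5.2],[0,0,0,-0.2,0.1,8.5,5.2]],
  ],
)

```text
clock: 31.45
tool_pos: [0.615, 0.2477, 0.0315]
orientation: [-179.9, -0.1, -179.9]
force: [-0.2, -0.9, -0.1]
opening: 0.0591
gripper_force: 30.0
```

>>> play_rows(
  commands=[
    [[0,0,0,0,0,0,8],[0,0,0,0,0,0,8],[0,0,0,0,0,0,8],[0,0,0,0,0,0,8],[0,0,0,0,0,-2,8],[0,0,0,0,0,-5,8],[0,0,0,0,0,-8.5,8],[0,0,0,0,0,-10.5,8]],
  ],
)

```text
clock: 32.12
tool_pos: [0.6169, 0.2489, 0.1419]
orientation: [179.9, 0.2, -179.8]
force: [1.0, 0.5, 0.2]
opening: 0.0802
gripper_force: 0.0
```

>>> play_rows(
  commands=[
    [[0,0,0,0.1,-4,0,8.76],[0,0,0,0.2,-8,0,8.76],[0,0,0,0.4,-12,0,8.76],[0,0,0,0.6,-16,0,8.76],[0,0,0,0.8,-20,0,8.76],[0,0,0,1,-24,0,8.76],[0,0,0,1.1,-28,0,8.76],[0,0,0,1.2,-32,0,8.76]],
  ],
)

```text
clock: 32.78
tool_pos: [0.6042, -0.0735, 0.1384]
orientation: [180.0, 0.1, -179.8]
force: [0.0, 0.0, 0.1]
opening: 0.0879
gripper_force: 0.0
```

Run:
```python
from h import *
S=ctrl.snapshot("side")
a=cv2.resize(S["color"][225:300,165:245],(427,400),interpolation=2);save(dict(color=a),"p5")
print(fit(S,"buffer",(180,235,50,50),(.615,.247),.039));print(fit(S,"collar",(254,187,22,14),(.601,-.111)))
print(ctrl.get_obs()["tool_pos"])
```

```text
(array([0.61551022, 0.24853127]), np.float64(0.05313150046364756))
(array([ 0.60160976, -0.11322518]), np.float64(0.16318137459919146))
[ 0.60338657 -0.07912387  0.13820202]
```

View pics/p5.png

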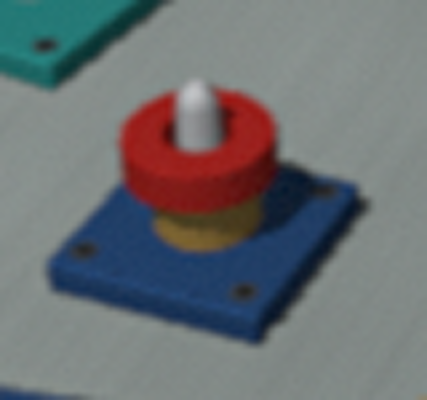

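>>> play_rows(
  commands=[
    [[0,0,0,0.25,-3.5,0,8.76],[0,0,0,0.25,-3.5,3,8.76],[0,0,0,0.25,-3.5,6,8.76],[0,0,0,0.25,-3.5,8,8.76],[0,0,0,0.25,-3.5,8,8.76],[0,0,0,0.25,-3.5,8,8.76],[0,0,0,0.25,-3.5,8,8.76]],
  ],
)

```text
clock: 33.42
tool_pos: [0.6032, -0.1066, 0.0591]
orientation: [-180.0, 0.1, -179.8]
force: [-0.3, -0.5, 0.7]
opening: 0.0879
gripper_force: 0.0
```

>>> play_rows(
  commands=[
    [[0,0,0,0.2,-0.5,1,8.76],[0,0,0,0.2,-0.5,3.5,8.76],[0,0,0,0.2,-0.5,5.5,8.76],[0,0,0,0.2,-0.5,6.7,8.76],[0,0,0,0.2,-0.5,7.1,8.76],[0,0,0,0.2,-0.5,7.1,8.76],[0,0,0,0.2,-0.5,7.1,6.2],[0,0,0,0.2,-0.5,7.1,6.2]],
  ],
)

```text
clock: 34.08
tool_pos: [0.601, -0.1117, -0.0122]
orientation: [-180.0, 0.1, -179.8]
force: [0.0, -0.3, 0.4]
opening: 0.0792
gripper_force: 0.0
```

>>> play_rows(
  commands=[
    [[0,0,0,0,0,0,4.2],[0,0,0,0,0,0,4.2],[0,0,0,0,0,0,4.2],[0,0,0,0,0,0,4.2],[0,0,0,0,0,0,4.2],[0,0,0,0,0,0,4.2],[0,0,0,0,0,0,4.2],[0,0,0,0,0,0,4.2]],
  ],
)

```text
clock: 34.75
tool_pos: [0.6003, -0.1115, -0.0131]
orientation: [180.0, 0.0, -179.8]
force: [-0.7, 2.7, 5.4]
opening: 0.0492
gripper_force: 30.0
```

>>> play_rows(
  commands=[
    [[0,0,0,0,0,-2,4.2],[0,0,0,0,0,-5.5,4.2],[0,0,0,0,0,-9.5,4.2],[0,0,0,0,0,-13.5,4.2],[0,0,0,-0.1,3,-15.5,4.2],[0,0,0,-0.3,7,-15.5,4.2],[0,0,0,-0.4,11,-15.5,4.2],[0,0,0,-0.6,15,-15.5,4.2]],
  ],
)

```text
clock: 35.42
tool_pos: [0.6049, 0.0393, 0.1416]
orientation: [180.0, -0.0, -179.9]
force: [1.4, -0.3, -2.8]
opening: 0.0485
gripper_force: 30.0
```

>>> play_rows(
  commands=[
    [[0,0,0,-0.2,4,0,4.2],[0,0,0,-0.4,8,0,4.2],[0,0,0,-0.5,12,0,4.2],[0,0,0,-0.7,16,0,4.2],[0,0,0,-0.8,20,0,4.2],[0,0,0,-0.8,20.9,0,4.2],[0,0,0,-0.8,20.9,0,4.2],[0,0,0,-0.8,20.9,2,4.2]],
  ],
)

```text
clock: 36.08
tool_pos: [0.6147, 0.2491, 0.1241]
orientation: [179.9, 0.2, -179.7]
force: [1.1, -0.4, -1.8]
opening: 0.049
gripper_force: 30.0
```

>>> play_rows(
  commands=[
    [[0,0,0,0,0,0,4.2],[0,0,0,0,0,0,4.2],[0,0,0,0,0,0,4.2],[0,0,0,0,0,0,4.2]],
  ],
)

```text
clock: 36.42
tool_pos: [0.6135, 0.2468, 0.1223]
orientation: [180.0, 0.0, -179.9]
force: [0.4, 0.3, -1.5]
opening: 0.0487
gripper_force: 30.0
```

Down 7.5 cm with a small correction, then release.

>>> play_rows(
  commands=[
    [[0,0,0,-0.1,0.08,1,4.2],[0,0,0,-0.1,0.08,2.5,4.2],[0,0,0,-0.1,0.08,4,4.2],[0,0,0,-0.1,0.08,5.5,4.2],[0,0,0,-0.1,0.08,6.8,4.2],[0,0,0,-0.1,0.08,7.5,4.2],[0,0,0,-0.1,0.08,7.5,4.2],[0,0,0,-0.1,0.08,7.5,4.2]],
  ],
)

```text
clock: 37.08
tool_pos: [0.6142, 0.248, 0.0466]
orientation: [-180.0, 0.0, -179.8]
force: [0.5, -0.7, -1.5]
opening: 0.0488
gripper_force: 30.0
```

>>> play_rows(
  commands=[
    [[0,0,0,0,0,0,7.2],[0,0,0,0,0,0,7.2],[0,0,0,0,0,0,7.2],[0,0,0,0,0,0,7.2],[0,0,0,0,0,-2,7.2],[0,0,0,0,0,-5,7.2],[0,0,0,0,0,-8.5,7.2],[0,0,0,0,0,-10.5,7.2]],
  ],
)

```text
clock: 37.75
tool_pos: [0.6154, 0.2487, 0.1558]
orientation: [179.9, 0.2, -179.8]
force: [1.7, 0.3, 1.4]
opening: 0.0721
gripper_force: 0.0
```

>>> play_rows(
  commands=[
    [[0,0,0,0.1,-4,0,8.76],[0,0,0,0.2,-8,0,8.76],[0,0,0,0.4,-12,0,8.76],[0,0,0,0.6,-16,0,8.76],[0,0,0,0.8,-20,0,8.76],[0,0,0,0.8,-24,0,8.76],[0,0,0,0.8,-24,0,8.76],[0,0,0,0.8,-24,0,8.76]],
  ],
)

```text
clock: 38.42
tool_pos: [0.6067, 0.0059, 0.1521]
orientation: [180.0, 0.1, 180.0]
force: [0.9, 0.3, 1.1]
opening: 0.0878
gripper_force: 0.0
```

Run:
```python
from h import *
S=ctrl.snapshot("side");save(dict(color=cv2.resize(S["color"][170:360,130:400],(800,563),interpolation=2)),"p6")
try: print(fit(S,"collar",(185,230,40,30),(.615,.247),.057))
except Exception as e: print(e)
```

```text
(array([0.61699084, 0.24499058]), np.float64(0.15400650084793666))
```

View pics/p6.png

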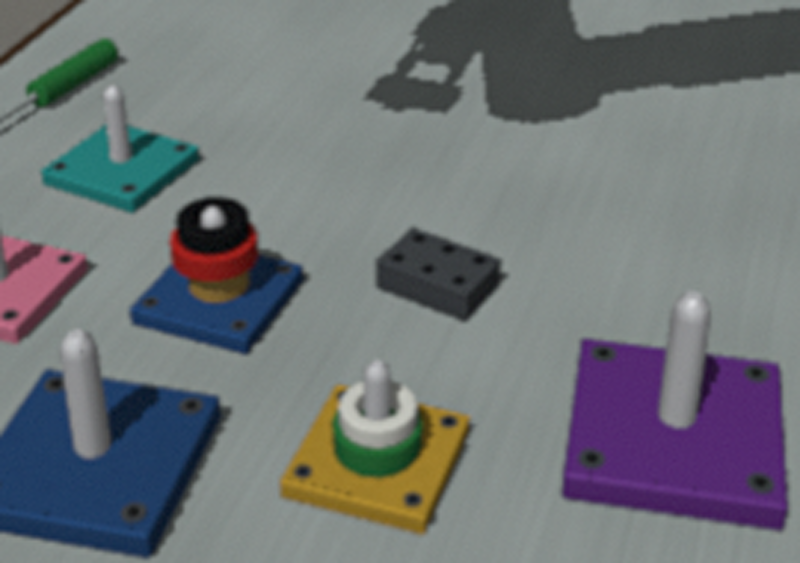

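Both stacks are seated: black, red and brass at crop (212,250), white and green at (377,425). The gauge block is where it was.

```bash
python3 -c "
from plant import ctrl
print(ctrl.close_job())"
```

```text
the job is handed in; nothing more can be done
None
```

I handed the job in at about 38 s. The brass bush, red buffer and black collar are on the blue pillar, and the green spacer with the white ring on top is on the yellow pillar. In the last side picture all five sit flat and released, and the gauge block is where it was. The tin was out of that picture, but nothing was moved near it; the judge's verdict was not shown.

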